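# Clear the spice jars into the caddy, then hold the hob lighter at the burner

### The arm

A 6-joint arm with a two-finger parallel gripper is mounted at the origin on a cart in front of the work surface, level with it; the furniture and walls round the work are solid. World frame = base frame: x ahead of the robot, y to its left, z up, the work surface at z = 0. Lengths are in m, angles in degrees, forces in N, time in s.
With the tool pointing down it reaches from about 0.25 to 0.725 m from the base axis. Payload 9.7 kg.
Tool frame: the origin (TCP) lies at the very end of the fingers, on their centre line; the grasp point (between the pads) lies 19 mm behind it; z points along the fingers, y is the line along which they close (so a half turn about z gives the same grasp; the last joint's range is limited). The gripper opens to 85 mm and grips with 20 to 120 N. Pads are 22 mm wide; open, the fingers measure 114 mm over their backs; the gripper's body (76 mm by 85 mm) begins 54 mm behind the grasp point. The pads swing forward as they close: fully open they stand 13 mm farther back than shut.
Start: joints at [72.823, 4.979, 10.078, 95.1, 0, 90], TCP at [0.162, 0.525, 0.231] pointing down, gripper open.
Joint ranges: [-179.16, 179.16], [-48.56, 103.87], [-65.8, 70.77], [-126.05, 130.52], [-82.76, 87.17], [-180, 180]. Speed limits (degrees/s): [127.2, 127.2, 147.25, 180, 180, 180].

### API

Orientations are given as [roll, pitch, yaw] about the fixed x, y, z axes, in that order (R = Rz(yaw) Ry(pitch) Rx(roll)).
In Python, from workcell import bot, viewer, finder gives the robot as it stands. The module is installed in compiled form; this text tells all that it offers.
- The arm moves only by the shell command python3 -m inch 'ROWS' [FORCE]. ROWS is JSON, a list that holds one entry, the list of rows, each a list of 7 numbers: the opening in per cent of the stroke, from 0 (shut) to 100 (fully open), then the shift along the tool's x, y, z in mm, then the turn, a rotation vector about the tool's x, y, z in degrees. In form: [[[grip, tx, ty, tz, ax, ay, az], ...]]. A call has 1 to 8 rows; each row shifts and turns the commanded pose from where the row before left it, along the tool's axes as they then stand; what a row does not reach is not made up. A row lasts 1/8 s, in which the tool goes at most 62.5 mm and 10.7 degrees, less where a joint would pass 70% of its speed; a pose out of reach is approached as far as the arm can. A call with a gripper value outside its range is refused whole. The fingers move at their own pace and stop on an object; FORCE is the grip in N (left out, the last holds). Time passes only in rows, so rows that do not move let the fingers close. It gives the time, the measured TCP pose, the force, the opening and the grip force at its end, in the units of the state.
- bot.get_obs(): the state, without advancing time (a new reading comes with each control period).
- viewer.camera(name): name is "side" or "top"; returns a dict with "pixels" (400x640x3 uint8, red, green, blue), "vfov" (degrees; the focal length in pixels is half the picture's height over the tangent of half this angle, whatever the lens; pixels are square), "cx", "cy" (the principal point, pixels), "k1" (the pictures are not rectified: a ray, as slopes to the right and down, at radius r is drawn at 1 + k1 r^2 times it, then the intrinsics apply), "R" (3x3) and "t" (3): a world point X has camera coordinates R X + t. Camera axes: x right, y down, z forward; pixel columns grow to the right and rows downward; lengths in m; the calibration is good to about 2 mm. A picture is of the moment at which its call begins. There is no depth.
- bot.job_done(): hands the job in; it is judged then, once.
Trained networks look in the newest picture that a camera, given by its name, has taken for a name from the list of things; names that differ only in an ending like _2 or _b are one class to them, and where a whole thing is asked for, a point or a joint stands for the part that bears it (a point fixed in the world has none). Each returns a list of dicts, best first, with "conf" (0 to 1); they miss things now and then, are a little off and sometimes report something else, mostly with a low value. They report only what shows in the picture. A call takes as long as a camera call. They do not tell look-alikes from the thing itself.
- finder.outline_of(camera, thing): "pixels" (400x640 bool, what is visible of it) and "extent" ([centre column, centre row, width, height] in pixels, round what is visible of it).
- finder.mark_of(camera, thing): "position" ([column, row] in pixels: a listed point, or the origin of a listed thing).
The state is a dict: "time": time; "q": joint angles; "qd": joint speeds; "joint_efforts": joint torques, N m; "ee_pos": TCP position; "tcp_rot": TCP orientation; "wrist_force": force on the tool from outside, world axes, zero at the start; "torque": the same for the moment, N m; "opening": finger opening in m; "grasp_force": force on a finger pad.
Only numpy, scipy, OpenCV 4.12 (cv2) and the standard library are available. Lean on these libraries where they do the work, as an engineer would, in place of code of your own. Each camera call takes 0.05 s, during which the arm holds its last target. There are 200 camera calls.

### The job

Get the near burner of the hob ready for lighting. First stand the two spice jars that were left beside the hob in the two round pockets of the wooden caddy, one in each (either way round), upright and fully down; then draw the blue hob lighter straight up out of the caddy's tall socket and hold it with its nozzle slanting down, about halfway between hanging straight and lying level, the nozzle's tip just above the rim of the near left burner, on the side nearest you, without touching it. Finish holding it there, still; do not put it down, and leave everything else where it stands.

Things in the scene. Friction and masses are not known exactly. Their poses are not given: they have to be found in the camera images.
- jar_green: Loose glass spice jar with a green cap, upright on the worktop to the left of the hob, 100 mm high; its body is square with rounded corners, 43 mm across the flats and 51 mm across the corners, 0.11 kg. Origin: centre of its underside, z axis up through the cap. The cap (43 mm across) takes the top 20 mm; grip it round the cap, or just below, from above.
- jar_black: Loose glass spice jar with a black cap, upright on the worktop to the left of the hob, 44 mm in diameter and 106 mm high, 0.11 kg. Origin: centre of its underside, z axis up through the cap. The cap (43 mm across) takes the top 21 mm; grip it round the cap, or just below, from above. The two jars may stand either way round.
- caddy: Light wooden caddy fixed on the worktop. Origin: centre of its foot, on the worktop; z up, x across it, y along it. At its -y end a low block, 76 mm (x) by 160 mm (y) by 60 mm high, with two round pockets; at its +y end a tower 50 x 50 mm and 120 mm high with a steel band, which is the lighter's socket.
- pocket_a (a point): Centre of the mouth of the first round jar pocket, on the block's top face (60 mm above the worktop), 95 mm from the caddy's origin towards -y. The pocket is 56 mm in diameter and 40 mm deep, its floor 20 mm above the worktop.
- pocket_b (a point): Centre of the mouth of the second round jar pocket, same size and height, 80 mm further along the caddy's +y.
- socket (a point): Centre of the mouth of the lighter's socket, on the top of the tower, 120 mm above the worktop: an upright round bore 14 mm in diameter and 112 mm deep.
- lighter: Loose hob lighter, 212 mm, 0.06 kg: blue handle 22 (its x) x 16 (its z) x 105 mm with a red slide 4 mm proud on its +z face; steel nozzle 9 mm thick, 106 mm long. y axis from handle to nozzle; origin where the nozzle leaves the handle, on the back face. It starts upright in the socket, nozzle down, handle's shoulder on the tower. Grip the handle from above across its 22 mm.
- handle (a point): Point in the middle of the lighter's handle section (on its centre line), 41 mm from the handle's free end and 171 mm from the nozzle's tip: a good place for the fingers. Its axes are the lighter's.
- nozzle_tip (a point): The end of the lighter's nozzle, on its centre line. Its axes are the lighter's.
- burner_rim (a point): The point nearest the robot on the rim of the near left burner: top edge of its round pan support (about 210 mm across, its centre 103 mm farther out along the same line from the base), 151 mm above the worktop. The hob begins about 0.30 m to the right of the base axis. It does not move.
- tumbler_black: Black plastic tumbler, 78 mm wide and 75 mm high, loose, behind the caddy; leave alone. Origin: centre of its underside.
- jar_sugar: Glass jar with a tan lid, 72 mm wide and 81 mm high, loose, behind the caddy; leave alone. Origin: centre of its underside.
Not all that is in view belongs to the job. What is shaped like the lighter but orange is not meant. What is shaped like the jar_green but yellow is not meant.

How it is judged:
By the outcome, as a careful person would: the job done as asked, in the order asked, and still so for the second after the job is handed in, while the arm keeps its last pose, push and grip.
It also fails if it takes over 61 s, if anything falls off the work surface, if the arm or the gripper's body presses on something with over 40 N, if the wrist force passes 120 N, or if a joint passes its speed limit or range.

## Working session

There is one attempt and no reset: what is moved stays moved. The work goes in short steps, Python scripts to look and compute and a shell command to move; the robot and the scene stay as the last step left them, time stands still between calls to the robot, and variables do not carry over. Pictures are saved under pics/ and viewed, at most 12 in all, crops included, and the job is handed in when it is done.

```bash
mkdir -p pics; cat > h.py <<'E'
import numpy as np, cv2
from workcell import bot, viewer, finder
from scipy.optimize import least_squares
from scipy.spatial.transform import Rotation as Ro
def f(c): return 200/np.tan(np.radians(c["vfov"])/2)
def proj(c,X):
    p=np.atleast_2d(X)@np.array(c["R"]).T+np.array(c["t"]); s=p[:,:2]/p[:,2:]
    s=s*(1+c["k1"]*(s**2).sum(1,keepdims=True)); return s*f(c)+[c["cx"],c["cy"]]
def ray(c,px):
    d=(np.array(px,float)-[c["cx"],c["cy"]])/f(c); s=d.copy()
    for _ in range(20): s=d/(1+c["k1"]*(s@s))
    R=np.array(c["R"]); return -R.T@np.array(c["t"]), R.T@np.append(s,1)
def onz(c,px,z):
    o,d=ray(c,px); return o+d*(z-o[2])/d[2]
def tri(cs,ps):
    A=np.zeros((3,3));b=np.zeros(3)
    for c,p in zip(cs,ps):
        o,d=ray(c,p);d/=np.linalg.norm(d);M=np.eye(3)-np.outer(d,d);A+=M;b+=M@o
    X=np.linalg.solve(A,b); return X,[np.round(proj(c,X)[0]-p,1) for c,p in zip(cs,ps)]
def save(c,n): cv2.imwrite("pics/"+n,c["pixels"][:,:,::-1])
E
cat > a.py <<'E'
from h import *
np.set_printoptions(precision=4,suppress=True)
C={n:viewer.camera(n) for n in("side","top")}
cv2.imwrite("pics/s0.png",C["side"]["pixels"][:,:,::-1]);cv2.imwrite("pics/t0.png",C["top"]["pixels"][:,:,::-1])
for n,c in C.items(): print(n,c["vfov"],c["k1"],"pos",-np.array(c["R"]).T@c["t"],"fwd",c["R"][2])
for th in["jar_green","jar_black","caddy","pocket_a","pocket_b","socket","lighter","handle","nozzle_tip","burner_rim","tumbler_black","jar_sugar"]:
  for n in C:
    m=finder.mark_of(n,th)
    print(th,n,[(np.round(d["position"],1).tolist(),round(d["conf"],2)) for d in m[:4]])
  if th in["jar_green","jar_black","lighter"]:
   for n in C: print("  ext",n,[(np.round(d["extent"],1).tolist(),round(d["conf"],2)) for d in finder.outline_of(n,th)[:4]])
print(bot.get_obs())
E
python3 a.py
```

```text
side 55.47241408026783 -0.06205222943457223 pos [0.5356 0.8065 0.6289] fwd [ 0.0381 -0.8629 -0.504 ]
top 48.20454380115754 0.041445712056406736 pos [ 0.3024 -0.0369  1.5184] fwd [ 0.1997 -0.0003 -0.9799]
jar_green side [([340.2, 212.4], 0.74), ([364.0, 205.8], 0.71)]
jar_green top [([367.5, 215.5], 0.75), ([387.8, 239.1], 0.54)]
  ext side [([341.0, 196.6, 14.6, 28.7], 0.67), ([364.0, 191.0, 19.6, 35.4], 0.56)]
  ext top [([371.9, 215.6, 19.0, 18.0], 0.55), ([390.6, 238.1, 17.5, 16.5], 0.47)]
jar_black side [([337.2, 243.4], 0.72), ([270.0, 297.0], 0.36)]
jar_black top [([323.0, 215.8], 0.45)]
  ext side [([339.3, 222.2, 19.6, 33.6], 0.97), ([339.8, 199.9, 14.9, 31.9], 0.72)]
  ext top [([326.4, 214.2, 15.0, 15.7], 0.45)]
caddy side [([337.2, 294.8], 0.62), ([332.2, 280.8], 0.33)]
caddy top [([263.1, 218.4], 0.58)]
pocket_a side [([340.7, 250.1], 0.77), ([335.7, 267.4], 0.58)]
pocket_a top [([268.1, 213.5], 0.81), ([290.1, 214.9], 0.76)]
pocket_b side [([340.7, 250.1], 0.77), ([335.7, 267.4], 0.58)]
pocket_b top [([268.1, 213.5], 0.81), ([290.1, 214.9], 0.76)]
socket side [([333.7, 2
[... 634 characters left out ...]
, 142.5], 0.93)]
burner_rim top [([439.1, 187.6], 0.7)]
tumbler_black side [([268.6, 300.1], 0.76)]
tumbler_black top [([257.3, 172.3], 0.67)]
jar_sugar side [([269.1, 257.3], 0.73)]
jar_sugar top [([297.1, 167.4], 0.56)]
{'time': 1.6, 'q': array([72.8209,  4.977 , 10.079 , 95.1023, -0.0003, 90.0016]), 'qd': array([-0.0932,  0.0849,  0.1023, -0.117 ,  0.0088, -0.0393]), 'joint_efforts': array([ -0.0012, -52.0093,  46.4859,   0.0016,  -0.0001,  -0.    ]), 'ee_pos': array([0.1624, 0.5254, 0.2313]), 'tcp_rot': array([-179.9996,    0.0003,  162.8193]), 'wrist_force': array([-0.3888,  0.1199, -0.1582]), 'torque': array([0.0179, 0.0202, 0.0322]), 'grasp_force': 0.0, 'opening': 0.08559559815914324}
```

View pics/s0.png

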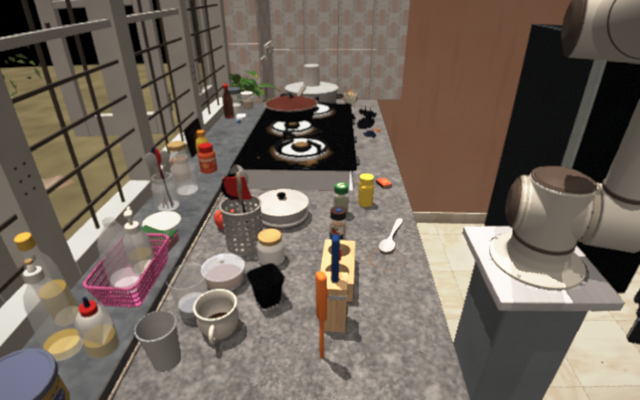

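View pics/t0.png

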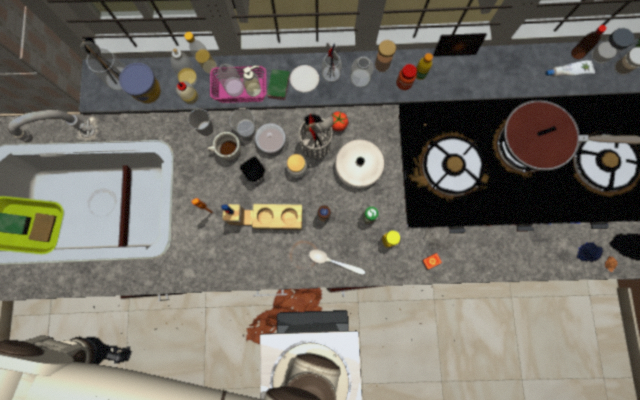

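The side view shows the blue lighter in its tower (336,258), with the orange look-alike in front at (321,315). The green-cap jar is at (341,197), the black-cap jar at (339,222) and the yellow look-alike at (364,190). In the top view the caddy pockets are at (268,214) and (290,215), the jars at (372,215) and (325,214), and the near left burner at (455,165).

```bash
cat > b.py <<'E'
from h import *
np.set_printoptions(precision=4,suppress=True)
C={n:viewer.camera(n) for n in("side","top")}
S,T=C["side"],C["top"]
P={"green":((340.2,212.4),(367.5,215.5)),"black":((337.2,243.4),(323.,215.8)),"pa":((340.7,250.1),(290.1,214.9)),"pb":((335.7,267.4),(268.1,213.5)),"socket":((333.7,283.5),(229.3,212.4)),"handle":((335,253.4),(230.1,212.3)),"handle2":((335,253.4),(224.4,208.5)),"rim":((326,142.5),(439.1,187.6)),"yellow":((364,205.8),(387.8,239.1))}
for k,(a,b) in P.items(): print(k,*tri([S,T],[a,b]))
# cap tops: outline columns/rows
g=finder.outline_of("side","jar_green");
def crop(c,x0,y0,x1,y1,k): return cv2.resize(c["pixels"][y0:y1,x0:x1],None,fx=k,fy=k,interpolation=cv2.INTER_CUBIC)
a=crop(S,300,170,400,350,3);b=crop(T,190,180,410,260,2)
b=crop(T,190,180,350,260,3);W=np.zeros((540,790,3),np.uint8);W[:540,:300]=a;W[:240,305:785]=b;b2=crop(T,350,150,470,250,3);W[240:540,305:665]=b2
cv2.imwrite("pics/c0.png",W[:,:,::-1])
E
python3 b.py
```

```text
green [ 0.5211 -0.2129  0.0031] [array([-0.6, -0.1]), array([-0. ,  0.5])]
black [ 0.5281 -0.0613 -0.0065] [array([-0.1, -0. ]), array([-0. ,  0.1])]
pa [0.5229 0.0487 0.0544] [array([-1.3, -0.3]), array([-0.1,  1. ])]
pb [0.5322 0.1207 0.058 ] [array([-0.2, -0.1]), array([-0. ,  0.2])]
socket [0.5337 0.2375 0.1135] [array([0.9, 0.2]), array([ 0.1, -0.6])]
handle [0.5281 0.2225 0.176 ] [array([3.1, 0.6]), array([ 0.2, -2. ])]
handle2 [0.5331 0.2376 0.1888] [array([0.6, 0.1]), array([ 0. , -0.4])]
rim [ 0.5757 -0.4212  0.1554] [array([-1.4, -0.3]), array([-0. ,  1.6])]
yellow [ 0.4409 -0.279  -0.0104] [array([-0.2, -0. ]), array([-0. ,  0.2])]
```

View pics/c0.png

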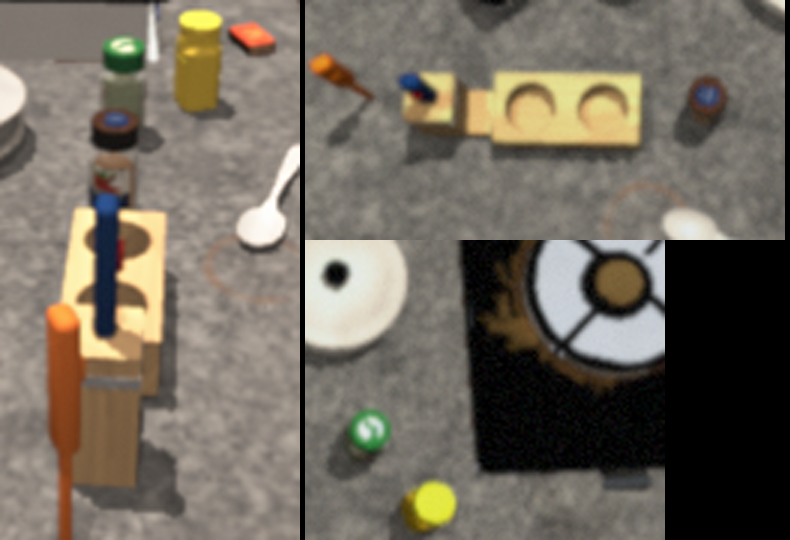

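Crop: in the top view the pocket rims are centred near (265,216) and (290,216). The socket tower is near (232,212). I'll refine the estimates with an edge fit.

```bash
cat > fit.py <<'E'
from h import *
from scipy.optimize import minimize
from scipy.ndimage import map_coordinates
np.set_printoptions(precision=4,suppress=True)
th=np.linspace(0,2*np.pi,80)
def circ(x,y,r,z): return np.c_[x+r*np.cos(th),y+r*np.sin(th),np.full(80,z)]
def seg(a,b): return np.linspace(a,b,60)
def grad(c):
    g=cv2.GaussianBlur(c["pixels"].astype(np.float32),(0,0),0.8)
    gx=cv2.Sobel(g,cv2.CV_32F,1,0);gy=cv2.Sobel(g,cv2.CV_32F,0,1)
    m=np.sqrt((gx**2+gy**2).sum(2)); return np.minimum(m,np.percentile(m,97))
def score(c,G,X):
    p=proj(c,X); return map_coordinates(G,[p[:,1],p[:,0]],order=1).mean()/G.std()
def caddy(p):
    x,y,a=p; a=np.radians(a)
    L=[seg((-.038,-.135,.06),(.038,-.135,.06)),seg((-.038,-.135,.06),(-.038,.025,.06)),seg((.038,-.135,.06),(.038,.025,.06)),seg((-.038,.025,.06),(.038,.025,.06)),circ(0,-.095,.028,.06),circ(0,-.015,.028,.06)]
    X=np.vstack(L);c,s=np.cos(a),np.sin(a)
    return np.c_[x+c*X[:,0]-s*X[:,1],y+s*X[:,0]+c*X[:,1],X[:,2]]
def best(cams,model,p0,rng,n=400):
    GG=[(c,grad(c)) for c in cams]; obj=lambda p:-sum(score(c,G,model(p)) for c,G in GG)
    r=np.random.default_rng(0);p0=np.array(p0);K=[p0+r.uniform(-1,1,len(p0))*rng for _ in range(n)]
    K=sorted(K,key=obj)[:4]
    return min((minimize(obj,k,method="Nelder-Mead",options=dict(xatol=1e-4,fatol=1e-4)) for k in K),key=lambda r:r.fun)
E
cat > c.py <<'E'
from fit import *
S,T=viewer.camera("side"),viewer.camera("top")
for cams,n in(([S,T],"both"),([T],"top"),([S],"side")):
    r=best(cams,caddy,[.53,.14,-1.5],[.012,.012,5]);x,y,a=r.x;a=np.radians(a);u=np.array([-np.sin(a),np.cos(a)])
    print(n,"caddy",r.x,r.fun,"pa",r.x[:2]-.095*u,"pb",r.x[:2]-.015*u)
    for j,x,y,h,cz in(("black",.528,-.061,.106,.021),("green",.521,-.213,.1,.02)):
        m=lambda p:np.vstack([circ(p[0],p[1],.0215,h),circ(p[0],p[1],.0215,h)])
        r=best(cams,m,[x,y],[.012,.012]);print("  ",j,r.x,r.fun)
    # burner support circle r=105 at z .151
    m=lambda p:circ(p[0],p[1],.105,.151)
    r=best(cams,m,[.65,-.50],[.03,.03]);ctr=r.x;d=ctr/np.linalg.norm(ctr);print("  burner",ctr,r.fun,"rim",ctr-.103*d)
    m=lambda p:np.vstack([seg((p[0]-.025,p[1]-.025,.12),(p[0]+.025,p[1]-.025,.12)),seg((p[0]-.025,p[1]+.025,.12),(p[0]+.025,p[1]+.025,.12)),seg((p[0]+.025,p[1]-.025,.12),(p[0]+.025,p[1]+.025,.12)),seg((p[0]-.025,p[1]-.025,.12),(p[0]-.025,p[1]+.025,.12))])
    r=best(cams,m,[.533,.237],[.015,.015]);print("  socket",r.x,r.fun)
print("rimproj",proj(S,[.576,-.421,.155]),proj(T,[.576,-.421,.155]))
E
python3 c.py
```

```text
both caddy [ 0.5296  0.1473 -3.2061] -6.041835784912109 pa [0.5243 0.0525] pb [0.5288 0.1324]
   black [ 0.5253 -0.0614] -3.5350966453552246
   green [ 0.5079 -0.2146] -5.485099792480469
  burner [ 0.6364 -0.4919] -3.4948060512542725 rim [ 0.5549 -0.4289]
  socket [0.5276 0.232 ] -5.344240665435791
top caddy [ 0.5272  0.1471 -2.0529] -2.9314591884613037 pa [0.5238 0.0522] pb [0.5267 0.1321]
   black [ 0.5252 -0.062 ] -1.6654425859451294
   green [ 0.5086 -0.2173] -2.2370798587799072
  burner [ 0.6366 -0.4568] -1.6905032396316528 rim [ 0.5529 -0.3968]
  socket [0.5318 0.2308] -3.066113233566284
side caddy [ 0.5302  0.1477 -3.13  ] -3.1826109886169434 pa [0.525  0.0528] pb [0.5294 0.1327]
   black [ 0.5277 -0.0576] -1.9725700616836548
   green [ 0.5141 -0.2108] -3.369295597076416
  burner [ 0.6372 -0.4972] -2.0441014766693115 rim [ 0.556  -0.4339]
  socket [0.524  0.2343] -2.9263391494750977
rimproj [[324.5096 142.3074]] [[438.9445 189.0949]]
```

```bash
python3 -m inch '[[[100,0,0,-10,0,0,10.4],[100,0,0,-10,0,0,10.4],[100,0,0,-10,0,0,10.4],[100,0,0,-10,0,0,10.4],[100,0,0,-10,0,0,10.4],[100,0,0,-10,0,0,10.4],[100,0,0,-10,0,0,10.4]]]' 40
```

```text
time: 2.72
ee_pos: [0.1624, 0.5255, 0.3016]
tcp_rot: [180.0, -0.0, 89.7]
wrist_force: [-0.5, 0.3, -0.4]
opening: 0.0853
grasp_force: 0.0
```

```bash
python3 -m inch '[[[100,-48,30,0,0,0,0],[100,-48,30,0,0,0,0],[100,-48,30,0,0,0,0],[100,-48,30,0,0,0,0],[100,-48,30,0,0,0,0],[100,-48,30,0,0,0,0],[100,-48,30,0,0,0,0],[100,-48,30,0,0,0,0]]]'; python3 -m inch '[[[100,-50,31,0,0,0,0],[100,-50,31,0,0,0,0],[100,-50,31,0,0,0,0],[100,-50,31,0,0,0,0],[100,0,0,20,0,0,0],[100,0,0,40,0,0,0],[100,0,0,40,0,0,0],[100,0,0,40,0,0,0]]]'
```

```text
time: 3.72
ee_pos: [0.4032, 0.1398, 0.3015]
tcp_rot: [180.0, -0.0, 90.0]
wrist_force: [0.8, 0.7, 0.2]
opening: 0.0856
grasp_force: 0.0
time: 4.72
ee_pos: [0.5266, -0.0585, 0.16]
tcp_rot: [180.0, 0.0, 90.0]
wrist_force: [0.5, 1.1, 1.1]
opening: 0.0853
grasp_force: 0.0
```

```bash
python3 - <<'E'
from h import *
S,T=viewer.camera("side"),viewer.camera("top");e=bot.get_obs()["ee_pos"]
print(proj(S,e),proj(T,e))
a=cv2.resize(S["pixels"][130:270,270:420],None,fx=4,fy=4,interpolation=cv2.INTER_CUBIC);b=cv2.resize(T["pixels"][150:270,280:330],None,fx=4,fy=4,interpolation=cv2.INTER_CUBIC)
W=np.zeros((560,800,3),np.uint8);W[:,:600]=a;W[:480,600:800]=b;cv2.imwrite("pics/c1.png",W[:,:,::-1])
E
```

```text
[[339.65310196 192.8269851 ]] [[322.59832347 209.24908036]]
```

View pics/c1.png

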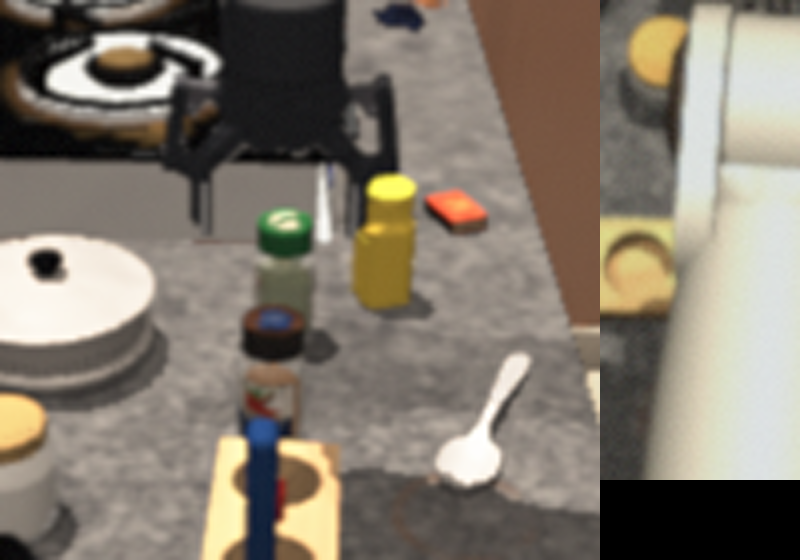

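The side view shows the fingers straddling the black jar's cap: finger centre at column ≈339.7, cap ≈338.5. So I'll descend and grip.

```bash
python3 -m inch '[[[100,-1.5,0,30,0,0,0],[100,0,0,30,0,0,0],[100,0,0,26,0,0,0],[0,0,0,0,0,0,0],[0,0,0,0,0,0,0],[0,0,0,0,0,0,0],[0,0,0,0,0,0,0],[0,0,0,0,0,0,0]]]' 40
```

```text
time: 5.82
ee_pos: [0.5278, -0.06, 0.0776]
tcp_rot: [179.8, 0.0, 90.0]
wrist_force: [-0.7, 0.2, 7.2]
opening: 0.0424
grasp_force: 40.0
```

```bash
python3 -m inch '[[[0,0,0,-40,0,0,0],[0,0,0,-50,0,0,0],[0,48,0,0,0,0,0],[0,48,0,0,0,0,0],[0,48,0,0,0,0,0],[0,48.5,0,0,0,0,0],[0,0,0,0,0,0,0]]]'; cat > cap.py <<'E'
from fit import *
import sys
h,R,nm=float(sys.argv[1]),float(sys.argv[2]),sys.argv[3]
S=viewer.camera("side");o=bot.get_obs();e=o["ee_pos"];print(e,o["wrist_force"],o["opening"])
a=cv2.resize(S["pixels"][150:320,280:400],None,fx=3,fy=3,interpolation=cv2.INTER_CUBIC)
z0=e[2]-float(sys.argv[4]) # base z
for d in(-.004,0,.004):
    m=lambda p:np.vstack([circ(p[0],p[1],R,z0+d),circ(p[0],p[1],.0215,z0+d+h)])
    r=best([S],m,e[:2],[.008,.012]);print(d,r.x,r.fun)
cv2.imwrite("pics/"+nm,a[:,:,::-1])
E
python3 cap.py .106 .022 c2.png .0776
```

```text
time: 6.7
ee_pos: [0.5265, 0.1354, 0.166]
tcp_rot: [180.0, -0.0, 90.2]
wrist_force: [-0.4, 0.1, -0.7]
opening: 0.0422
grasp_force: 41.3
[0.5265 0.1339 0.1659] [ 0.1991 -0.3601 -1.3569] 0.04246006140289964
-0.004 [0.5268 0.1567] -2.5589303970336914
0 [0.5273 0.116 ] -2.1769793033599854
0.004 [0.5272 0.1212] -2.2179696559906006
```

View pics/c2.png

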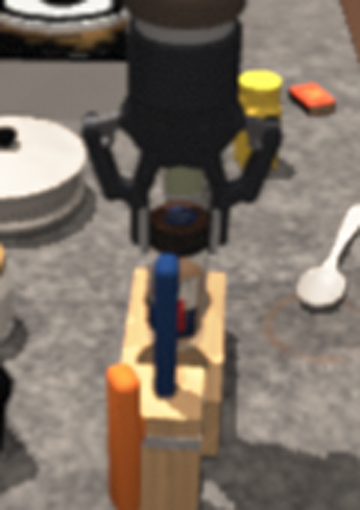

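The black jar hangs upright in the grip above pocket b, cap at about (340,223). I'll lower it in stages and watch the force.

```bash
python3 -m inch '[[[0,-1,1,15,0,0,0],[0,0,0,12,0,0,0],[0,0,0,10,0,0,0],[0,0,0,10,0,0,0],[0,0,0,8,0,0,0],[0,0,0,0,0,0,0]]]'
```

```text
time: 7.5
ee_pos: [0.5273, 0.1315, 0.1096]
tcp_rot: [-179.9, 0.0, 90.0]
wrist_force: [-0.2, -0.5, -2.4]
opening: 0.0419
grasp_force: 41.3
```

```bash
python3 -m inch '[[[0,0,0,6,0,0,0],[0,0,0,4,0,0,0],[0,0,0,3,0,0,0],[0,0,0,0,0,0,0]]]'
```

```text
time: 8.0
ee_pos: [0.5277, 0.1317, 0.0977]
tcp_rot: [180.0, -0.0, 90.0]
wrist_force: [-0.2, -0.9, 1.4]
opening: 0.0418
grasp_force: 41.4
```

```bash
python3 -m inch '[[[60,0,0,1,0,0,0],[80,0,0,0,0,0,0],[100,0,0,0,0,0,0],[100,0,0,-10,0,0,0],[100,0,0,-30,0,0,0],[100,0,0,-50,0,0,0],[100,0,0,-30,0,0,0]]]';  python3 -m inch '[[[100,-50,-2,0,0,0,0],[100,-50,-2,0,0,0,0],[100,-50,-2,0,0,0,0],[100,-50,-2,0,0,0,0],[100,-50,-2,0,0,0,0],[100,-50,-2,0,0,0,0],[100,-45,-2,0,0,0,0],[100,0,0,0,0,0,0]]]'
cat > d.py <<'E'
from fit import *
S,T=viewer.camera("side"),viewer.camera("top");print(bot.get_obs()["ee_pos"])
m=lambda p:np.vstack([circ(p[0],p[1],.0215,.126),circ(p[0],p[1],.0215,.105)])
for c in([S],[T],[S,T]): r=best(c,m,[.527,.132],[.01,.01]);print("black in b",r.x,r.fun)
print([(d["position"],d["conf"]) for d in finder.mark_of("side","jar_green")], [(d["position"],d["conf"]) for d in finder.mark_of("side","jar_black")],[(d["position"],d["conf"]) for d in finder.mark_of("top","pocket_a")])
a=cv2.resize(S["pixels"][120:330,290:400],None,fx=2.8,fy=2.8,interpolation=cv2.INTER_CUBIC);b=cv2.resize(T["pixels"][180:270,200:320],None,fx=4,fy=4,interpolation=cv2.INTER_CUBIC)
W=np.zeros((590,800,3),np.uint8);W[:a.shape[0],:a.shape[1]]=a;W[:360,315:795]=b;cv2.imwrite("pics/c3.png",W[:,:,::-1])
E
python3 d.py
```

```text
time: 8.88
ee_pos: [0.528, 0.1317, 0.2196]
tcp_rot: [179.8, -0.0, 90.0]
wrist_force: [0.5, -0.1, -0.2]
opening: 0.0853
grasp_force: 0.0
time: 9.88
ee_pos: [0.5133, -0.216, 0.2166]
tcp_rot: [180.0, 0.0, 89.8]
wrist_force: [-0.3, 0.2, 0.7]
opening: 0.0855
grasp_force: 0.0
[ 0.5136 -0.2135  0.2167]
black in b [0.5293 0.1326] -2.7874720096588135
black in b [0.5183 0.1183] -2.9069857597351074
black in b [0.5265 0.1309] -5.454084396362305
[([344.1, 215.2], 0.87), ([363.4, 205.2], 0.72)] [([335.3, 285.2], 0.8), ([269.8, 298.5], 0.71)] [([290.4, 216.1], 0.92), ([231.2, 207.1], 0.74), ([265.7, 212.2], 0.6)]
```

View pics/c3.png

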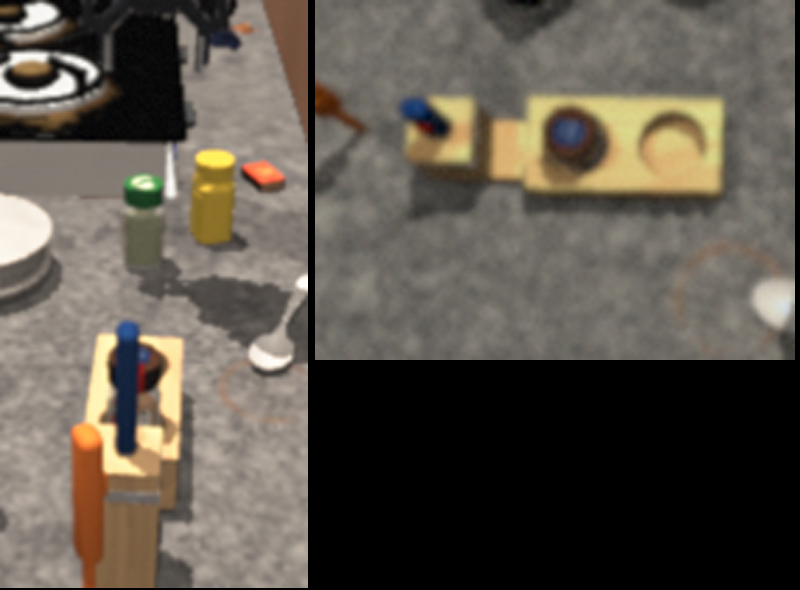

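Black jar stands in pocket b. Green cap is at side pixel (341.4,186) and earlier top pixel (371.7,214). I'll back-project both.

```bash
python3 - <<'E'
from h import *
S,T=viewer.camera("side"),viewer.camera("top")
print(onz(S,(341.4,186),.1),onz(T,(371.7,214),.1),tri([S,T],[(341.4,186),(371.7,214)]))
for z in(.1,.08,.0): print(proj(S,[.513,-.214,z]))
g=cv2.cvtColor(S["pixels"],cv2.COLOR_RGB2HSV);m=(g[...,0]>45)&(g[...,0]<85)&(g[...,1]>110);m[:170]=0;m[200:]=0;m[:,:325]=0;m[:,360:]=0
y,x=np.nonzero(m);print("cap",x.min(),x.max(),y.min(),y.max())
E
```

```text
[ 0.51800643 -0.20573176  0.1       ] [ 0.51319079 -0.21555838  0.1       ] (array([ 0.51597441, -0.21654467,  0.09395479]), [array([0.6, 0.1]), array([ 0. , -0.6])])
[[343.0488714 184.7571271]]
[[342.87582927 190.59979592]]
[[342.20670641 212.99264873]]
cap 335 347 184 193
```

```bash
python3 -m inch '[[[100,2,3,45,0,0,0],[100,0,0,45,0,0,0],[100,0,0,35,0,0,0],[100,0,0,22,0,0,0],[0,0,0,0,0,0,0],[0,0,0,0,0,0,0],[0,0,0,0,0,0,0],[0,0,0,0,0,0,0]]]' 40;python3 -m inch '[[[0,0,0,0,0,0,0],[0,0,0,0,0,0,0]]]'
```

```text
time: 11.22
ee_pos: [0.5176, -0.2116, 0.071]
tcp_rot: [179.9, 0.1, 90.0]
wrist_force: [0.3, 0.3, 5.4]
opening: 0.0419
grasp_force: 40.1
time: 11.48
ee_pos: [0.5176, -0.2116, 0.071]
tcp_rot: [179.9, 0.0, 90.0]
wrist_force: [-0.1, 2.1, 7.3]
opening: 0.042
grasp_force: 40.1
```

```bash
python3 -m inch '[[[0,0,0,-40,0,0,0],[0,0,0,-50,0,0,0],[0,52,1,0,0,0,0],[0,52,1,0,0,0,0],[0,52,1,0,0,0,0],[0,52,1,0,0,0,0],[0,56,3,0,0,0,0],[0,0,0,0,0,0,0]]]'; cat > e.py <<'E'
from fit import *
S=viewer.camera("side");o=bot.get_obs();e=o["ee_pos"];print(e,o["wrist_force"])
m=lambda p:circ(p[0],p[1],.0215,e[2]+.029)
for i in range(2): r=best([S],m,e[:2],[.008,.012]);print(r.x-e[:2],r.fun)
print("expected top",proj(S,e+[0,0,.029]),"base",proj(S,e-[0,0,.071]))
W=cv2.resize(S["pixels"][170:290,280:400],None,fx=5,fy=5,interpolation=cv2.INTER_CUBIC)
for z,r,col in((e[2]+.029,.0215,(255,255,0)),(.06,.028,(255,0,0)),(.126,.0215,(0,255,0))):
    c=(*e[:2],) if col==(255,255,0) else ((.5245,.0525) if r>.025 else (.527,.1325))
    for p in proj(S,circ(*c,r,z)): cv2.circle(W,tuple(int(v) for v in (p-[280,170])*5),1,col,-1)
cv2.imwrite("pics/c4.png",W[:,:,::-1])
E
python3 e.py
```

```text
time: 12.48
ee_pos: [0.5236, 0.0558, 0.1597]
tcp_rot: [180.0, -0.0, 90.3]
wrist_force: [0.5, -1.5, -0.4]
opening: 0.042
grasp_force: 40.5
[0.5236 0.0541 0.1596] [ 0.3412 -1.5754 -1.1175]
[-0.015   0.0041] -2.2998948097229004
[-0.015   0.0041] -2.2998948097229004
expected top [[340.4254 204.2557]] base [[339.461  239.8572]]
```

View pics/c4.png

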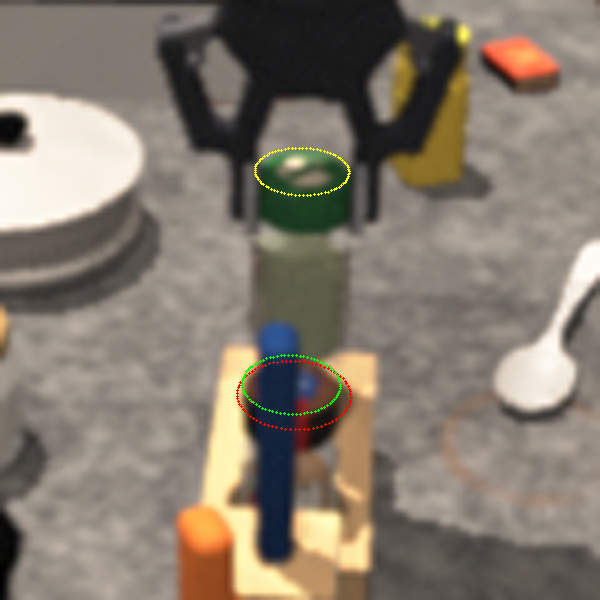

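The projected cap circle lies on the green cap, so the jar is centred in the grip. Lowering it into pocket a.

```bash
python3 -m inch '[[[0,-1.5,1,10,0,0,0],[0,0,0,10,0,0,0],[0,0,0,10,0,0,0],[0,0,0,5,0,0,0],[0,0,0,5,0,0,0],[0,0,0,0,0,0,0]]]'
```

```text
time: 13.28
ee_pos: [0.5243, 0.051, 0.1186]
tcp_rot: [-179.9, -0.0, 90.0]
wrist_force: [-1.3, 1.5, -3.0]
opening: 0.042
grasp_force: 40.7
```

```bash
python3 -m inch '[[[0,0,0,8,0,0,0],[0,0,0,8,0,0,0],[0,0,0,5,0,0,0],[0,0,0,3,0,0,0],[0,0,0,0,0,0,0]]]'
```

```text
time: 13.9
ee_pos: [0.5245, 0.0511, 0.0949]
tcp_rot: [-180.0, 0.0, 90.0]
wrist_force: [-0.9, 2.8, -1.8]
opening: 0.0414
grasp_force: 40.7
```

```bash
python3 -m inch '[[[0,0,0,2,0,0,0],[0,0,0,2,0,0,0],[0,0,0,1,0,0,0],[0,0,0,0,0,0,0]]]'
```

```text
time: 14.4
ee_pos: [0.5247, 0.0513, 0.0911]
tcp_rot: [180.0, -0.0, 90.0]
wrist_force: [-4.3, 4.0, 7.4]
opening: 0.0415
grasp_force: 41.4
```

```bash
python3 -m inch '[[[60,0,0,0,0,0,0],[80,0,0,0,0,0,0],[100,0,0,0,0,0,0],[100,0,0,-10,0,0,0],[100,0,0,-50,0,0,0],[100,0,0,-50,0,0,0],[100,0,0,-50,0,0,0],[100,0,0,-50,0,0,0]]]'; python3 -m inch '[[[60,0,-50,0,0,0,0],[60,0,-50,0,0,0,0],[60,0,-20,0,0,0,0],[60,0,0,0,0,0,0]]]'
cat > g.py <<'E'
from fit import *
S,T=viewer.camera("side"),viewer.camera("top");o=bot.get_obs();print(o["ee_pos"],o["q"],o["opening"])
cv2.imwrite("pics/full.png",S["pixels"][:,:,::-1])
def box(p):
    x,y,a=p;a=np.radians(a);R=Ro.from_euler("z",a).as_matrix()
    c=[np.array([i*.008,j*.011]) for i in(1,-1) for j in(1,-1)]
    X=np.vstack([seg((*k,.12),(*k,.225)) for k in c]+[seg((*c[0],.225),(*c[1],.225)),seg((*c[2],.225),(*c[3],.225)),seg((*c[0],.225),(*c[2],.225)),seg((*c[1],.225),(*c[3],.225))])
    return X@R.T+[x,y,0]
for cs in([S,T],[T],[S]): r=best(cs,box,[.531,.233,0],[.012,.012,40],800);print("lighter",r.x,r.fun)
a=cv2.resize(S["pixels"][200:340,290:380],None,fx=4.2,fy=4.2,interpolation=cv2.INTER_CUBIC);b=cv2.resize(T["pixels"][180:250,185:315],None,fx=3.2,fy=3.2,interpolation=cv2.INTER_CUBIC)
W=np.zeros((590,800,3),np.uint8);W[:a.shape[0],:a.shape[1]]=a;W[:b.shape[0],380:380+b.shape[1]]=b;c=cv2.resize(T["pixels"][185:235,205:255],None,fx=7,fy=7,interpolation=cv2.INTER_CUBIC);W[235:585,380:730]=c;cv2.imwrite("pics/c5.png",W[:,:,::-1])
E
python3 g.py
```

```text
time: 15.4
ee_pos: [0.5244, 0.051, 0.3028]
tcp_rot: [179.9, 0.0, 90.0]
wrist_force: [0.5, -0.2, -0.7]
opening: 0.0855
grasp_force: 0.0
time: 15.9
ee_pos: [0.4039, 0.051, 0.3017]
tcp_rot: [179.8, -0.0, 90.0]
wrist_force: [-0.0, 0.4, 0.4]
opening: 0.0514
grasp_force: 0.0
[0.4052 0.0511 0.3007] [  7.1868 -11.9852   1.8458 103.766   -0.0068  97.1611] 0.05114404208345635
lighter [ 0.5189  0.2266 -0.525 ] -5.8177947998046875
lighter [  0.5211   0.2194 -41.8282] -3.3031797409057617
lighter [ 0.5189  0.23   -1.1862] -3.1082003116607666
```

View pics/c5.png

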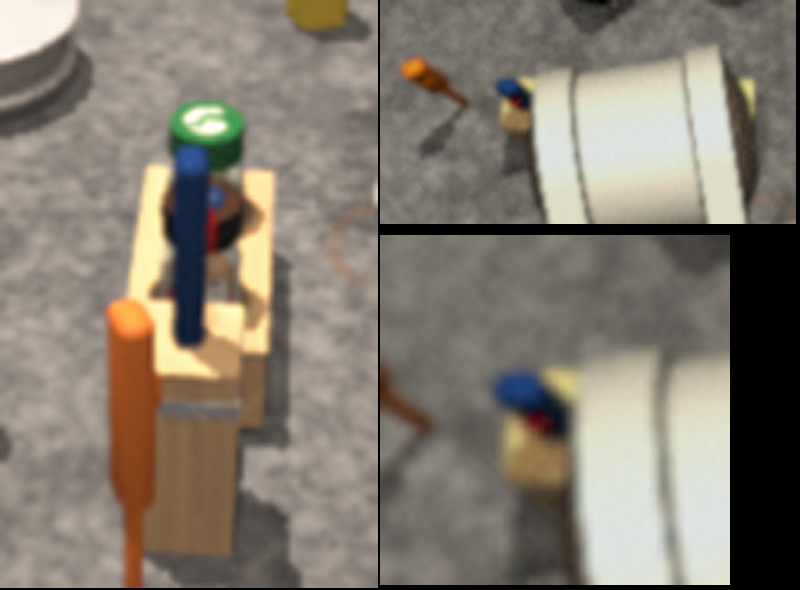

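Both jars are down in the pockets. The lighter handle's base is at side pixel (334.7,281) and its top at (335.2,237). The red slide faces right (-x), so the 22 mm runs along world y. Back-projecting.

```bash
python3 - <<'E'
from h import *
S,T=viewer.camera("side"),viewer.camera("top")
print(tri([S,T],[(335.2,237.5),(224.25,206.5)]),onz(S,(334.7,280.5),.12),onz(T,(224.25,206.5),.225),onz(S,(335.2,237.5),.225))
h=cv2.cvtColor(S["pixels"],cv2.COLOR_RGB2HSV);m=(h[...,0]>95)&(h[...,0]<130)&(h[...,1]>120)
for r in range(232,286,6):
    x=np.nonzero(m[r,320:350])[0]+320
    if len(x): print(r,x.min(),x.max(),end=" | ")
h=cv2.cvtColor(T["pixels"],cv2.COLOR_RGB2HSV);m=(h[...,0]>95)&(h[...,0]<130)&(h[...,1]>120);m[:190]=0;m[230:]=0;m[:,:210]=0;m[:,245:]=0
y,x=np.nonzero(m);print([ (r,x[y==r].min(),x[y==r].max()) for r in np.unique(y)])
for X in([.528,.233,.225],[.528,.233,.12]): print(proj(S,X),proj(T,X))
for X in ([.55,.33,.17],):print(tri([S,T],[(319.7,291.6),(196.9,203.7)]))
E
```

```text
(array([0.53338591, 0.23151511, 0.22092147]), [array([0.5, 0.1]), array([ 0. , -0.3])]) [0.53364829 0.23535792 0.12      ] [0.53162831 0.23075126 0.225     ] [0.53440452 0.23693489 0.225     ]
238 332 339 | 244 332 338 | 250 332 338 | 256 331 337 | 262 332 337 | 268 332 337 | 274 333 336 | 280 333 336 | [(np.int64(205), np.int64(223), np.int64(226)), (np.int64(206), np.int64(222), np.int64(227)), (np.int64(207), np.int64(222), np.int64(227)), (np.int64(208), np.int64(222), np.int64(228)), (np.int64(209), np.int64(225), np.int64(229)), (np.int64(210), np.int64(230), np.int64(230)), (np.int64(211), np.int64(230), np.int64(230)), (np.int64(212), np.int64(230), np.int64(230))]
[[338.70902551 236.33259451]] [[223.47039807 207.74719483]]
[[337.56697614 279.76803609]] [[230.37330997 213.22449361]]
(array([0.55581935, 0.32461433, 0.17285891]), [array([1.9, 0.4]), array([ 0.1, -1.1])])
```

```bash
python3 -m inch '[[[60,0,0,0,0,0,-10.7],[60,0,0,0,0,0,-10.7],[60,0,0,0,0,0,-10.7],[60,0,0,0,0,0,-10.7],[60,0,0,0,0,0,-10.7],[60,0,0,0,0,0,-10.7],[60,0,0,0,0,0,-10.7],[60,0,0,0,0,0,-10.7]]]'; python3 -m inch '[[[60,0,0,0,0,0,-1.4],[60,-29,47,0,0,0,0],[60,-29,47,0,0,0,0],[60,-29,47,0,0,0,0],[60,-31,47,0,0,0,0],[60,0,0,0,0,0,0]]]'
```

```text
time: 17.1
ee_pos: [0.4053, 0.0511, 0.2998]
tcp_rot: [-180.0, -0.1, 176.0]
wrist_force: [-0.8, 0.5, 0.8]
opening: 0.0514
grasp_force: 0.0
time: 17.85
ee_pos: [0.534, 0.2355, 0.2962]
tcp_rot: [-179.9, -0.3, 176.9]
wrist_force: [-0.2, -0.6, -0.1]
opening: 0.0511
grasp_force: 0.0
```

```bash
python3 -m inch '[[[60,0,0,35,0,0,0],[60,0,0,30,0,0,0],[60,0,0,20,0,0,0],[60,0,0,20,0,0,0],[60,0,0,15,0,0,0],[60,0,0,10,0,0,0],[60,0,0,0,0,0,0]]]'; python3 - <<'E'
from h import *
S=viewer.camera("side");print(bot.get_obs()["ee_pos"],bot.get_obs()["wrist_force"]);e=bot.get_obs()["ee_pos"];print(proj(S,e))
cv2.imwrite("pics/c6.png",cv2.resize(S["pixels"][170:320,270:400],None,fx=4,fy=4,interpolation=cv2.INTER_CUBIC)[:,:,::-1])
E
```

```text
time: 18.73
ee_pos: [0.532, 0.2325, 0.1699]
tcp_rot: [-180.0, -0.0, 177.0]
wrist_force: [0.1, -0.0, 1.0]
opening: 0.0512
grasp_force: 0.0
[0.53225045 0.23262399 0.17052761] [-0.69603742 -0.77748772 -0.19133614]
[[335.87478184 259.51435878]]
```

View pics/c6.png

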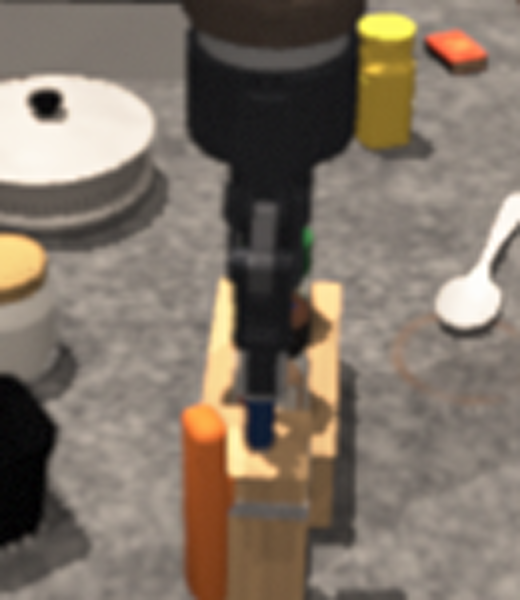

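The finger lines up with the handle at crop column 260. Closing on it.

```bash
python3 -m inch '[[[60,0,0,4,0,0,0],[0,0,0,0,0,0,0],[0,0,0,0,0,0,0],[0,0,0,0,0,0,0],[0,0,0,0,0,0,0],[0,0,0,0,0,0,0]]]' 60
```

```text
time: 19.52
ee_pos: [0.5324, 0.2328, 0.1666]
tcp_rot: [180.0, 0.0, 177.0]
wrist_force: [0.6, 0.2, 3.6]
opening: 0.0211
grasp_force: 58.5
```

```bash
python3 -m inch '[[[0,0,0,-15,0,0,0],[0,0,0,-25,0,0,0],[0,0,0,-25,0,0,0],[0,0,0,-30,0,0,0],[0,0,0,-30,0,0,0],[0,0,0,-30,0,0,0],[0,0,0,-25,0,0,0],[0,0,0,0,0,0,0]]]'; cat > k.py <<'E'
from h import *
np.set_printoptions(precision=4,suppress=True)
S,T=viewer.camera("side"),viewer.camera("top");o=bot.get_obs();e=o["ee_pos"];R=Ro.from_euler("xyz",o["tcp_rot"],degrees=True).as_matrix()
print(o["time"],e,o["tcp_rot"],o["wrist_force"],o["opening"],o["grasp_force"],o["q"])
tip=e+R[:,2]*.152;print("tip pred",tip,proj(S,tip)[0],proj(T,tip)[0])
for n in("side","top"):
  for t in("nozzle_tip","burner_rim","lighter"): print(n,t,[(np.round(d["position"],1).tolist(),round(d["conf"],2)) for d in finder.mark_of(n,t)[:3]])
E
python3 k.py
```

```text
time: 20.52
ee_pos: [0.5325, 0.2328, 0.3485]
tcp_rot: [179.9, 0.2, 177.0]
wrist_force: [0.3, 0.8, -1.3]
opening: 0.0213
grasp_force: 58.7
20.625 [0.5323 0.2327 0.3458] [-179.9919   -0.0132  177.0232] [-0.775  -0.4042 -0.6437] 0.021390645643043837 58.63587141036987 [ 23.6148  14.4117  34.0386 109.6423  -0.0013  26.5916]
tip pred [0.5323 0.2327 0.1938] [336.0724 249.7726] [225.739  208.0455]
side nozzle_tip [([322.0, 355.3], 0.86), ([334.4, 250.7], 0.76)]
side burner_rim [([323.5, 143.2], 0.61)]
side lighter [([330.8, 199.3], 0.78), ([311.3, 321.0], 0.61)]
top nozzle_tip [([225.8, 207.1], 0.61)]
top burner_rim [([442.8, 187.7], 0.9), ([254.5, 173.7], 0.34)]
top lighter [([219.5, 198.7], 0.38)]
```

```bash
python3 - <<'E'
from h import *
np.set_printoptions(precision=4,suppress=True)
S,T=viewer.camera("side"),viewer.camera("top")
print(tri([S,T],[(324.7,142.9),(441,187.65)]))
for c,p in((S,(326,142.5)),(S,(323.5,143.2)),(T,(439.1,187.6)),(T,(442.8,187.7))): print(onz(c,p,.151))
print("ctr",onz(T,(454,164.3),.151),onz(T,(454,164.3),.14))
th=np.linspace(0,2*np.pi,200)
a=cv2.resize(S["pixels"][100:180,220:380],None,fx=4.9,fy=4.9,interpolation=cv2.INTER_CUBIC)[:,:780]
b=cv2.resize(T["pixels"][125:205,400:510],None,fx=3.4,fy=3.4,interpolation=cv2.INTER_CUBIC)
W=np.zeros((680,790,3),np.uint8)[:600];W[:a.shape[0],:a.shape[1]]=a
b=b[:600-395];
b=cv2.resize(T["pixels"][130:205,400:510],None,fx=2.7,fy=2.7,interpolation=cv2.INTER_CUBIC);W[395:395+b.shape[0],:b.shape[1]]=b
W[395:395+b.shape[0],320:320+b.shape[1]]=b
for (x,y),col in(((.651,-.482),(255,0,0)),((.6364,-.4919),(0,255,0))):
  X=np.c_[x+.105*np.cos(th),y+.105*np.sin(th),0*th+.151]
  for p in proj(S,X): cv2.circle(W,tuple(int(v) for v in (p-[220,100])*4.9),1,col,-1)
  for p in proj(T,X): cv2.circle(W,tuple(int(v) for v in (p-[400,130])*2.7+[320,395]),0,col,-1)
cv2.imwrite("pics/c7.png",W[:,:,::-1])
E
```

```text
(array([ 0.5784, -0.4287,  0.1505]), [array([-0.8, -0.2]), array([-0. ,  0.9])])
[ 0.5711 -0.4297  0.151 ]
[ 0.5795 -0.4228  0.151 ]
[ 0.5815 -0.423   0.151 ]
[ 0.5808 -0.4344  0.151 ]
ctr [ 0.6546 -0.476   0.151 ] [ 0.6574 -0.4795  0.14  ]
```

View pics/c7.png

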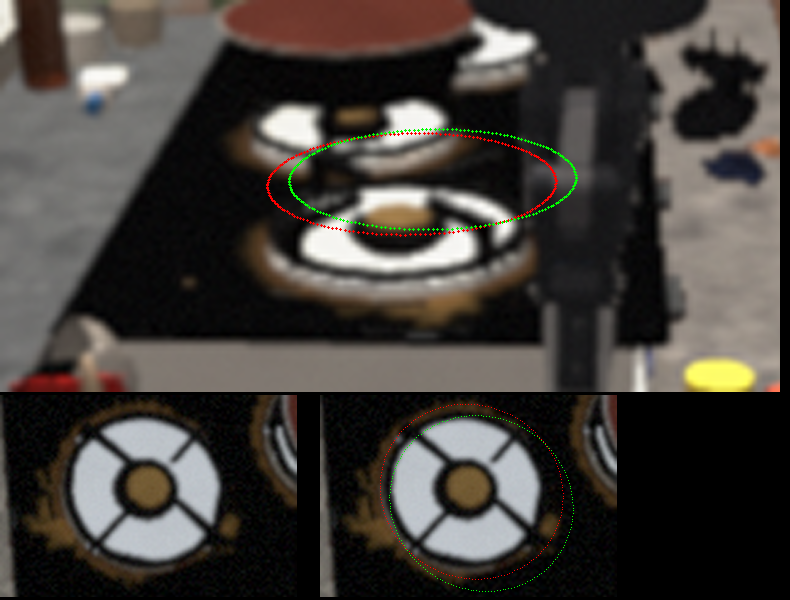

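The side view shows the near burner's white pan centred around (302,148), with its right edge at 327. The top view shows it centred at (453.8,165.2). The z=0.151 circle sits above the pan in the side view, so I'll check heights by triangulation.

```bash
python3 - <<'E'
from h import *
np.set_printoptions(precision=4,suppress=True)
S,T=viewer.camera("side"),viewer.camera("top")
print("ctr",tri([S,T],[(301.5,148),(453.8,165.2)]))
print("cap",tri([S,T],[(301.5,144.5),(454.6,165)]))
print("corner",tri([S,T],[(355.7,169.4),(408.3,226.7)]))
for n in("side","top"):
  c={"side":S,"top":T}[n];g=c["pixels"].min(2).astype(int);m=(g>150).astype(np.uint8)
  k,l,st,ce=cv2.connectedComponentsWithStats(m)
  for i in range(1,k):
    if st[i,4]>25 and ((n=="side" and 270<ce[i,0]<345 and 130<ce[i,1]<165) or(n=="top" and 420<ce[i,0]<490 and 130<ce[i,1]<200)): print(n,st[i],ce[i])
for z in(.151,.13,.11): 
  th=np.radians([0,90,180,270]);X=np.c_[.655+.09*np.cos(th),-.477+.09*np.sin(th),0*th+z];print(z,proj(S,X).round(0).tolist(),proj(T,X).round(0).tolist())
E
```

```text
ctr (array([ 0.6628, -0.4896,  0.1055]), [array([-0.1, -0. ]), array([0. , 0.2])])
cap (array([ 0.661 , -0.4878,  0.1195]), [array([0.2, 0. ]), array([-0. , -0.2])])
corner (array([ 0.4697, -0.3297,  0.0973]), [array([0.2, 0. ]), array([ 0. , -0.2])])
side [282 139  35  16 238] [297.9118 148.479 ]
side [311 140  14   9  44] [318.7045 143.1136]
top [439 140  42  36 573] [463.1117 153.6021]
top [428 148  17  34 403] [435.1836 163.8635]
top [440 172  34  18 394] [457.2817 181.8807]
0.151 [[278.0, 137.0], [301.0, 147.0], [328.0, 138.0], [305.0, 129.0]] [[452.0, 137.0], [426.0, 165.0], [457.0, 192.0], [483.0, 163.0]]
0.13 [[278.0, 143.0], [301.0, 153.0], [328.0, 143.0], [305.0, 134.0]] [[450.0, 139.0], [424.0, 167.0], [455.0, 194.0], [481.0, 165.0]]
0.11 [[278.0, 148.0], [301.0, 158.0], [328.0, 148.0], [305.0, 139.0]] [[448.0, 141.0], [423.0, 168.0], [453.0, 195.0], [479.0, 166.0]]
```

Measured: tray at z≈0.105, burner axis at about (0.661,-0.488). That puts the rim at (0.578,-0.427,0.151), matching the network's triangulation (0.578,-0.429,0.1505). Carrying the lighter over.

```bash
python3 -m inch '[[[0,2,-30,0,0,0,0],[0,2,-45,0,0,0,0],[0,2,-50,0,0,0,0],[0,2,-50,0,0,0,0],[0,2,-50,0,0,0,0],[0,2,-50,0,0,0,0],[0,2,-50,0,0,0,0],[0,2,-50,0,0,0,0]]]'; python3 -m inch '[[[0,2,-50,0,0,0,0],[0,2,-50,0,0,0,0],[0,1,-45,0,0,0,0],[0,1,-35,0,0,0,0],[0,0,-20,0,0,0,0],[0,0,0,0,0,0,0]]]'; python3 -m inch '[[[0,0,0,0,0,0,8.4],[0,0,0,0,0,0,8.4],[0,0,0,0,0,0,8.4],[0,0,0,0,0,0,8.3],[0,0,0,0,0,0,0]]]'; python3 -m inch '[[[0,0,0,0,0,-8,0],[0,0,0,0,0,-8,0],[0,0,0,0,0,-8,0],[0,0,0,0,0,-8,0],[0,0,0,0,0,-8,0],[0,0,0,0,0,-5,0],[0,0,0,0,0,0,0]]]'; python3 k.py
```

```text
time: 22.12
ee_pos: [0.4963, -0.1425, 0.3464]
tcp_rot: [-180.0, 0.0, 177.0]
wrist_force: [0.4, 0.3, -0.4]
opening: 0.0211
grasp_force: 58.7
time: 22.88
ee_pos: [0.4803, -0.3411, 0.3458]
tcp_rot: [180.0, -0.0, 176.9]
wrist_force: [0.4, 0.5, -1.5]
opening: 0.0214
grasp_force: 58.7
time: 23.5
ee_pos: [0.4807, -0.3391, 0.3468]
tcp_rot: [180.0, 0.0, 143.7]
wrist_force: [0.5, 1.1, -0.2]
opening: 0.0211
grasp_force: 58.7
time: 24.38
ee_pos: [0.4794, -0.3389, 0.3455]
tcp_rot: [-179.9, 45.0, 143.8]
wrist_force: [-0.3, 0.0, -0.0]
opening: 0.0216
grasp_force: 58.8
24.475 [ 0.4804 -0.3399  0.3471] [-179.9194   44.9663  143.6864] [ 0.6133 -0.0845 -0.0587] 0.02129134129865411 58.754501938819885 [-34.681  -31.2456 -20.5617  55.7309  -1.2343   1.1553]
tip pred [ 0.5669 -0.4037  0.2395] [327.1701 119.9669] [440.9481 186.3957]
side nozzle_tip [([324.3, 358.6], 0.83), ([328.1, 122.3], 0.6)]
side burner_rim [([321.8, 142.8], 0.79)]
side lighter [([313.5, 320.5], 0.75), ([343.4, 97.3], 0.64)]
top nozzle_tip [([209.9, 211.4], 0.57), ([440.6, 186.1], 0.46)]
top burner_rim []
top lighter [([437.4, 201.5], 0.77), ([202.6, 203.3], 0.44)]
```

```bash
python3 -m inch '[[[0,8,-3,15,0,0,0],[0,8,-3,15,0,0,0],[0,8,-3,15,0,0,0],[0,5,-2,9,0,0,0],[0,3,-1,6,0,0,0],[0,0,0,0,0,0,0],[0,0,0,0,0,0,0]]]'; python3 k.py; python3 - <<'E'
from h import *
S,T=viewer.camera("side"),viewer.camera("top")
W=np.zeros((590,800,3),np.uint8)
a=cv2.resize(S["pixels"][80:180,270:380],None,fx=4,fy=4,interpolation=cv2.INTER_CUBIC);b=cv2.resize(T["pixels"][130:240,400:490],None,fx=4,fy=4,interpolation=cv2.INTER_CUBIC)
W[:400,:440]=a;W[:440,440:800]=b;cv2.imwrite("pics/c8.png",W[:,:,::-1])
E
```

```text
time: 25.65
ee_pos: [0.4893, -0.3619, 0.2821]
tcp_rot: [180.0, 45.1, 143.5]
wrist_force: [0.1, 0.2, 0.3]
opening: 0.0212
grasp_force: 58.8
25.75 [ 0.4893 -0.3618  0.2821] [179.9974  45.0643 143.5306] [-0.2757  0.2132 -0.5468] 0.021309215661693408 58.756563663482666 [-36.4853 -30.2475 -27.3329  47.8503   0.0138  -0.0112]
tip pred [ 0.5759 -0.4258  0.1748] [324.6039 136.3396] [442.2322 187.7518]
side nozzle_tip [([324.1, 356.8], 0.7), ([322.5, 137.5], 0.53)]
side burner_rim [([323.6, 144.8], 0.68), ([268.1, 259.0], 0.66)]
side lighter [([313.9, 320.5], 0.7), ([339.1, 114.7], 0.58)]
top nozzle_tip [([440.9, 187.1], 0.49), ([211.2, 212.9], 0.46)]
top burner_rim [([441.3, 186.0], 0.78)]
top lighter [([436.9, 198.2], 0.79), ([202.1, 204.5], 0.61)]
```

View pics/c8.png

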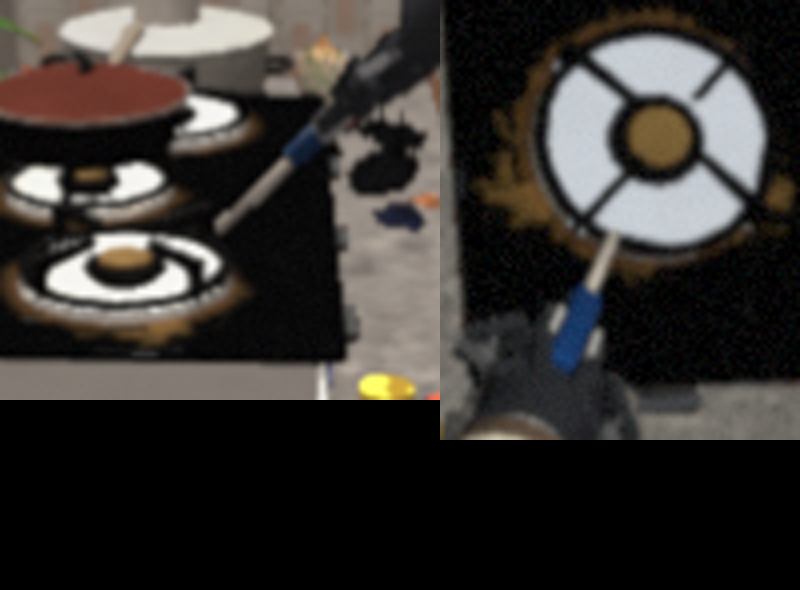

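Side view: tip at ≈(324,137), about 6–7 px above the rim. Top view: the tip lies on the near rim. Lowering by the last 12 mm.

```bash
python3 -m inch '[[[0,3,0,5,0,0,0],[0,3,0,4,0,0,0],[0,1,0,1,0,0,0],[0,0,0,0,0,0,0],[0,0,0,0,0,0,0],[0,0,0,0,0,0,0],[0,0,0,0,0,0,0]]]'; python3 k.py
```

```text
time: 27.02
ee_pos: [0.4909, -0.3631, 0.2693]
tcp_rot: [180.0, 45.0, 143.5]
wrist_force: [-0.3, 0.7, -0.9]
opening: 0.0211
grasp_force: 58.8
27.125 [ 0.4909 -0.3631  0.2693] [179.9998  45.0042 143.5199] [-0.2511  0.4226 -0.4431] 0.021445779019551275 58.756558299064636 [-36.4962 -30.105  -28.6353  46.4655   0.0116  -0.0114]
tip pred [ 0.5773 -0.427   0.1618] [324.1939 139.7929] [441.4516 188.1632]
side nozzle_tip [([326.0, 360.1], 0.89), ([324.2, 140.1], 0.44)]
side burner_rim [([322.1, 140.9], 0.8)]
side lighter [([312.1, 319.8], 0.77), ([340.2, 118.6], 0.5), ([334.2, 267.5], 0.16)]
top nozzle_tip [([440.0, 188.3], 0.75), ([210.8, 214.3], 0.65), ([428.5, 210.3], 0.55)]
top burner_rim [([440.2, 187.2], 0.87), ([266.8, 212.7], 0.17)]
top lighter [([439.7, 198.5], 0.68), ([206.6, 203.5], 0.66), ([270.9, 219.2], 0.31)]
```

No contact force, the tip is about 11 mm above the rim, and the arm is still. Handing in.

```bash
python3 -c "
from workcell import bot
print(bot.job_done())"
```

```text
the job is handed in; nothing more can be done
None
```

I handed the job in at about 27 s; no verdict came back. Both jars stand in the caddy pockets, and the arm holds the blue lighter still at 45°, its tip about 11 mm above the near rim of the near left burner, with no contact force.

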